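Seat a perfume bottle's stopper with the bench screw press

ROBOT

A 6-joint arm with a two-finger parallel gripper is mounted at the origin on the work surface. World frame = base frame: x ahead of the robot, y to its left, z up, the work surface at z = 0. Lengths are in mm, angles in rad, forces in N, time in s.
With the tool pointing down it reaches from about 425 to 950 mm from the base axis. Payload 3.5 kg.
Tool frame: the origin (TCP) lies where the fingers leave the gripper's body, on its centre line; the fingertips stand 73 mm ahead of it and the grasp point (between the pads) lies 54 mm ahead of it (r.grip_depth is the distance from the TCP to the grasp point, in mm); z points along the fingers, x is the direction in which the jaws open and shut, and the axes are right-handed (so a half turn about z gives the same grasp; the last joint's range is limited). The gripper opens to 85 mm and grips with 20 to 120 N. Pads are 22 mm wide; open, the fingers measure 114 mm over their backs; the gripper's body (76 mm by 85 mm) begins 54 mm behind the grasp point. The pads swing forward as they close: fully open they stand 13 mm farther back than shut.
Start: joints at [-1.436, 0.286, 1.577, -0, 1.279, -0.15], TCP at [189.676, -647.788, 303.925] pointing down, gripper open.
Joint ranges: [-2.77, 2.77], [-0.9, 2.22], [0.21, 2.48], [-1.53, 4.67], [0.24, 2.81], [-2.84, 2.84]. Speed limits (rad/s): [2.79, 2.79, 3.14, 3.14, 3.14, 3.14].

INTERFACE

Orientations are given as a unit quaternion [w, x, y, z].
In Python, from cell import sense, imaging, r gives the robot as it stands.
- The arm moves only by the tool jog_arm, never from a script. Its argument "steps" is a list that holds one entry, the list of rows, each a list of 7 numbers: the shift along the tool's x, y, z in mm, then the turn, a rotation vector about the tool's x, y, z in degrees, then the gripper's target within -1 to 1 (shut at 1, half-way at 0, fully open at -1). A call has 1 to 10 rows; each row shifts and turns the commanded pose from where the row before left it, along the tool's axes as they then stand; what a row does not reach is not made up. A row lasts 1/12 s, in which the tool goes at most 41.7 mm and 7.16 degrees, less where a joint would pass 70% of its speed; a pose out of reach is approached as far as the arm can. A call with a gripper value outside its range is refused whole. The fingers move at their own pace and stop on an object; "newtons" is the grip in N (left out, the last holds). Time passes only in rows, so rows that do not move let the fingers close. It gives the time, the measured TCP pose, the force and the opening at its end, in the units of the state.
- sense(): the state, without advancing time (a new reading comes with each control period).
- imaging.get_image(name): name is "scene" or "side" or "wrist"; returns a dict with "img" (420x560x3 uint8, red, green, blue), "z_map" (420x560 float32, mm along the optical axis (not along the pixel's ray), 0 where there is no reading), "K" (3x3 intrinsics, pixels), "k1" (the pictures are not rectified: a ray, as slopes to the right and down, at radius r is drawn at 1 + k1 r^2 times it, then the intrinsics apply), "rvec" (rotation vector, rad) and "tvec" (3), from world to camera coordinates, as OpenCV has them. Camera axes: x right, y down, z forward; pixel columns grow to the right and rows downward; lengths in mm; the calibration is good to about 2 mm. A picture is of the moment at which its call begins.
- r.job_done(): hands the job in, once; it reports no verdict.
The state is a dict: "time_s": time; "joint_pos": joint angles; "qvel": joint speeds; "joint_torque": joint torques, N m; "ee_pos": TCP position; "orientation": TCP orientation; "contact_force": force on the tool from outside, world axes, zero at the start; "moment": the same for the moment, N m; "grip_width": finger opening in mm.
Only numpy, scipy, OpenCV 4.12 (cv2) and the standard library are available. Lean on these libraries where they do the work, as an engineer would, in place of code of your own. Each camera call takes 0.05 s, during which the arm holds its last target. There are 200 camera calls.

TASK

Slide the amber perfume bottle on the green press's base plate back into the white nest under the ram; its stopper has only been started by hand. Then take the crank by its free-spinning black grip and wind it clockwise (seen from above) at a steady, unhurried pace, in one go without letting go, until the stopper is fully home and the press has gone firmly tight, and keep it tight for a moment without straining the glass. Wind back about one full turn so that the ram stands clear of the stopper, let go, and leave the bottle standing in the nest and the other vessels where they are.

Things in the scene. Friction and masses are not known exactly. Their poses are not given: they have to be found in the camera images.
- press: Green bench screw press, fixed. Base plate 240 x 165 mm, top 18 mm above the table; two steel columns 22 mm thick stand 62 mm to the left and right of the ram axis (+y and -y) and carry a crosshead 176 to 236 mm above the table, 26 mm deep to front and back of that axis. Origin on the table under the ram axis, which is also the crank's axis; z up, -x to the front (the plate reaches 160 mm to -x).
- nest (a point): Point on the base plate's top under the ram axis, where the middle of the bottle's underside belongs: centre of the white nest. Its guides, 12 mm high, open to the press's -x: a mouth narrowing from about 90 mm to 50 mm between 75 and 28 mm before this point, then straight sides, and a V stop behind. Pushed against the V stop the bottle is centred.
- bottle: Loose amber perfume bottle, about 290 g; starts on the base plate 70 to 95 mm before the nest. Origin: middle of its underside, z up. Body 46 mm across, 64 mm high; neck to about 84 mm; pale wooden stopper head 27 mm across, its top at about 111 mm, or 104 mm when home (both up to 2 mm more or less from bottle to bottle). Push it about 20 mm above the plate or it may tip.
- rim (a point): Middle of the upper rim of the bottle's neck, on the bottle's axis, about 84 mm above its underside (up to 2 mm more or less from bottle to bottle). z up.
- stopper_seat (a point): Middle of the underside of the wooden stopper head, which must come down onto the rim. As started by hand it stands 7 mm above point rim, with the cork plug between; fully home the gap is shut. The stopper slides straight down under a steady 45 N from the ram, then stops hard on the rim; it does not rise again.
- crank (a joint): Crank angle, rad, growing clockwise seen from above; one turn lowers the ram 16 mm, the crank itself keeps its height. 0: ram at the top, crank arm along the press's +x; at q the arm points q clockwise from there. Starts at 3.8 to 10; the stopper comes home between about 16.8 and 18.5, depending on the bottle. When idle it stays where it is left; let go under load it springs back a little.
- grip_mid (a point): Middle of the crank's grip, 280 mm above the table, 60 mm from the crank's axis: upright black cylinder 22 mm across, 251 to 309 mm above the table, spinning freely on its pin, free all round; the crank arm below it ends at 248 mm. Pull needed along the circle: 1 N idle, 3 N as the stopper slides; once home it rises 1 N per 1.7 degrees: 5 to 8 N is firmly tight, over 10 N cracks the glass.
- ram: Steel ram 20 mm in diameter with a white plastic pressure foot 30 mm in diameter; it moves straight up and down on the press's axis as the crank turns. Origin: centre of the foot's underside (167 mm above the table at crank angle 0).
- flacon: Bystander: loose amber bottle with a white cap, 54 mm in diameter, 125 mm high, beside the press. Origin at the centre of its underside.
- canister: Bystander: loose aluminium bottle with a black cap, 58 mm in diameter, 140 mm high, beside the press. Origin at the centre of its underside.
- cream_jar: Bystander: loose glass jar with a red lid, 60 mm in diameter, 60 mm high, beside the press. Origin at the centre of its underside.

How it is judged (in metres and radians):
On the way, in this order (a step that is already met when the one before it is completed fails the run):
1. the bottle stands in the nest (within 4 mm of its centre, upright) (horizontal distance between bottle and nest below 0.004 m and angle between bottle's own z axis and vertical below 0.1 rad), for 0.2 s.
2. the stopper is home and the ram bears on it firmly (80 N or more for 0.3 s) (z of stopper_seat in the frame of rim below 0.0008 m and contact force between ram and bottle above 80 N), for 0.3 s.
At the end, for the whole second after the job is handed in: The stopper is home (its head within 0.8 mm of the rim), the bottle stands at rest upright in the nest within 4 mm of its centre, the crank is at rest and the ram's foot has been backed off to at least 128 mm above the table, clear of the stopper (all of step 1 and z of stopper_seat in the frame of rim below 0.0008 m and height (world z) of ram above 0.128 m and linear speed of bottle below 0.02 m/s and velocity of joint crank between -0.1 and 0.1 rad/s); the robot touches nothing.
It fails at once if the glass is strained: the ram bears on the bottle with more than 230 N (contact force between ram and bottle above 230 N).
It fails at once if the bottle is tipped (more than 0.35 rad) (angle between bottle's own z axis and vertical above 0.35 rad).
It fails at once if the hand leaves the grip (more than 60 mm from its middle) after winding has begun and before the stopper is home (distance of ram from where it was at the start of the episode above 0.005 m and z of stopper_seat in the frame of rim above 0.0008 m and distance between the grasp point and grip_mid above 0.06 m).
It fails at once if the crank is whipped round (faster than 6 rad/s) instead of wound steadily (velocity of joint crank above 6 rad/s).
It fails at once if another vessel is shoved aside or knocked over (moved more than 25 mm or tilted more than 0.4 rad) (distance of any of flacon, canister, cream_jar from where it was at the start of the episode above 0.025 m or angle between any of flacon, canister, cream_jar's own z axis and vertical above 0.4 rad).
It also fails if it takes over 72 s, if anything falls off the work surface, if the arm or the gripper's body presses on something with over 40 N, if the wrist force passes 120 N, or if a joint passes its speed limit or range.

## Working session

There is one attempt and no reset: what is moved stays moved. The work goes in short steps, Python scripts to look and compute and a tool call to move; the robot and the scene stay as the last step left them, time stands still between calls to the robot, and variables do not carry over. Pictures are saved under pics/ and viewed, about 8 in all and at most 12, crops included, and the job is handed in when it is done.

Besides the shell and the picture viewer there is one more tool, called after ">>>" in YAML: its name, and indented under it one key for each argument. jog_arm: Moves the arm, as the interface text tells. Its arguments: {"type":"object","properties":{"steps":{"type":"array"},"newtons":{"type":"number"}},"required":["steps"]}

```bash
mkdir -p pics; ls
cat > h.py <<'E'
import numpy as np, cv2
from cell import sense, imaging, r
def save(d,n): cv2.imwrite(f'pics/{n}.png',d['img'][:,:,::-1])
def pts(d):
    # world points of each pixel
    h,w=d['z_map'].shape; K=d['K']
    u,v=np.meshgrid(np.arange(w),np.arange(h))
    x=(u-K[0,2])/K[0,0]; y=(v-K[1,2])/K[1,1]
    sx,sy=x.copy(),y.copy()
    for _ in range(10):
        f=1+d['k1']*(sx**2+sy**2); sx,sy=x/f,y/f
    R=cv2.Rodrigues(np.array(d['rvec'],float))[0]; t=np.array(d['tvec'],float).ravel()
    z=d['z_map']; c=np.stack([sx*z,sy*z,z],-1)
    P=(c-t)@R; P[z==0]=np.nan
    return P
E
python3 - <<'E'
from h import *
for n in('scene','side'):
    d=imaging.get_image(n); save(d,n+'0'); np.savez(f'{n}0.npz',**d)
    R=cv2.Rodrigues(np.array(d['rvec'],float))[0]; print(n,-R.T@np.ravel(d['tvec']),R[2])
print(sense())
E
```

```text
pics
scene [924.75659937 481.91187311 811.09575448] [-0.38538088 -0.48398274 -0.78564769]
side [407.44525599 686.55329969 859.51673958] [ 0.21946463 -0.63520333 -0.74050794]
{'time_s': 0.1, 'joint_pos': array([-1.43599684e+00,  2.87092290e-01,  1.57806007e+00, -1.74219784e-05,
        1.27863165e+00, -1.49997638e-01]), 'qvel': array([-1.42389802e-03,  3.42001586e-04, -3.36401079e-03, -7.44345087e-04,
        8.60261298e-05,  1.07844671e-03]), 'joint_torque': array([ 8.81281157e-04, -4.07296085e+01, -2.93699688e+01, -1.59693591e-04,
        3.42800085e-03,  4.84973853e-06]), 'ee_pos': array([ 189.61484055, -647.3443831 ,  302.65924252]), 'orientation': array([-7.74775049e-04,  8.00301833e-01, -5.99596343e-01, -7.74793125e-04]), 'contact_force': array([-0.3113231 ,  0.28877105,  1.00284538]), 'moment': array([-0.00339201,  0.03272314,  0.03443666]), 'grip_width': 85.27347241288444}
```

View pics/scene0.png

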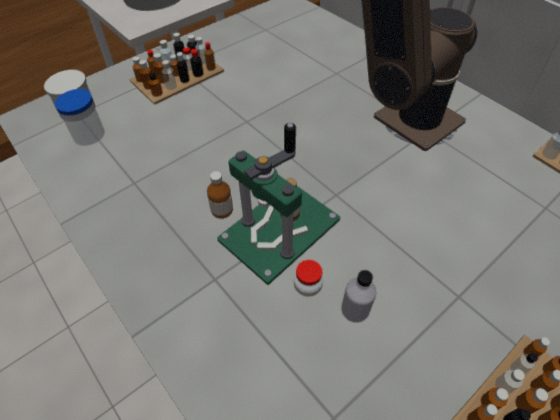

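View pics/side0.png

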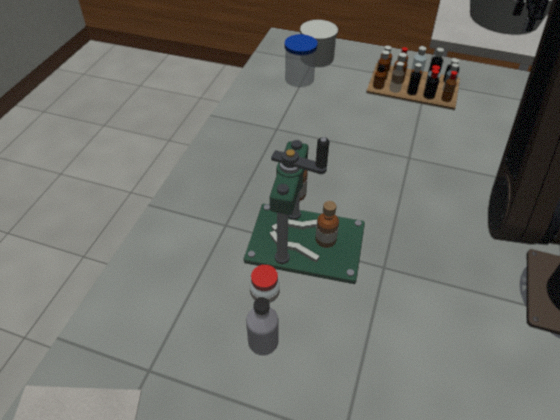

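The scene view shows the press at about (278,205), with the bottle behind its columns at (291,200), the grip at (290,137), the flacon at (220,195), the jar at (309,277) and the canister at (360,295). The side view shows the bottle clearly at (327,225) and the grip at (322,153).

Run:
```python
from h import *
for n in('scene','side'):
    d=dict(np.load(n+'0.npz')); P=pts(d); hsv=cv2.cvtColor(d['img'],cv2.COLOR_RGB2HSV).astype(int)
    H,S,V=hsv[...,0],hsv[...,1],hsv[...,2]; z=P[...,2]
    print(n)
    g=(H>60)&(H<95)&(S>90)&(V>20)
    m=g&(abs(z-18)<6); q=P[m][:,:2].astype(np.float32); print('plate',m.sum(),np.median(z[m]),cv2.minAreaRect(q)); print(cv2.boxPoints(cv2.minAreaRect(q)))
    m=g&(abs(z-236)<7); q=P[m][:,:2].astype(np.float32); 
    if m.sum()>5: print('cross',m.sum(),np.median(z[m]),cv2.minAreaRect(q),cv2.boxPoints(cv2.minAreaRect(q)))
    m=(z>255)&(z<315)&(V<60)
    c=np.nanmedian(P[m],0); m&=np.hypot(P[...,0]-c[0],P[...,1]-c[1])<50
    vs,us=np.nonzero(m); print('grip',m.sum(),P[m].min(0),P[m].max(0),np.median(P[m],0),us.min(),us.max(),vs.min(),vs.max())
    box={'scene':(265,310,165,230),'side':(312,345,198,250)}[n]
    sub=np.zeros_like(m); sub[box[2]:box[3],box[0]:box[1]]=1
    m=sub&(H<20)&(S>70)&(z>25)&(z<170)
    for lo in range(20,150,10):
        k=m&(z>=lo)&(z<lo+10)
        if k.sum()>3: print(lo,k.sum(),P[k].min(0).round(),P[k].max(0).round(),np.median(P[k],0).round(1))
    w=(S<50)&(V>150)&(abs(z-30)<4); 
    print('white',w.sum())
```

```text
scene
plate 3715 19.61212690179301 ((561.4656982421875, 41.48691940307617), (237.58978271484375, 162.66429138183594), 5.393187046051025)
[[435.55228  111.29349 ]
 [450.8411   -50.650703]
 [687.37915  -28.319649]
 [672.09033  133.62454 ]]
grip 1260 [164.57475483  -0.53036597 255.00594565] [235.21124964  90.49182466 314.96550988] [224.84431303  57.77971182 285.32328605] 381 429 51 91
20 9 [510.  22.  26.] [539.  50.  29.] [522.5  48.4  26.2]
30 6 [512.  47.  30.] [525.  51.  35.] [519.9  49.4  33. ]
130 42 [508.  18. 130.] [520.  40. 135.] [514.5  28.5 132.3]
white 366
side
plate 2812 17.975976899285815 ((558.58203125, 43.33113098144531), (233.59683227539062, 161.0914764404297), 5.7973432540893555)
[[434.24506  111.66708 ]
 [450.5169   -48.60048 ]
 [682.919    -25.004822]
 [666.64716  135.26274 ]]
grip 1987 [152.48871191  24.90400531 255.04357817] [230.80395743  91.38269313 314.94348938] [197.9043712   74.47859754 284.92196043] 500 559 171 230
20 18 [501.  42.  25.] [533.  52.  30.] [513.1  49.2  27.6]
30 11 [498.  38.  30.] [530.  53.  35.] [513.8  49.2  32. ]
60 15 [502.  43.  68.] [526.  52.  70.] [511.4  48.8  69.3]
70 51 [497.  36.  70.] [537.  53.  80.] [513.6  48.4  75.6]
80 135 [496.  16.  80.] [539.  53.  90.] [514.1  43.5  86.1]
90 106 [500.  15.  90.] [536.  48.  99.] [516.6  37.2  92.6]
100 28 [508.  30. 100.] [529.  40. 107.] [517.1  36.6 102.8]
110 17 [508.  35. 112.] [526.  43. 119.] [516.8  39.9 115. ]
120 54 [507.  17. 121.] [528.  42. 130.] [517.5  34.3 128.6]
130 53 [506.  20. 130.] [529.  43. 133.] [517.9  32.4 130.9]
white 244
```

Run:
```python
from h import *
a=np.radians(5.6); c,s=np.cos(a),np.sin(a); O=np.array([600,46.3])
def fr(p): d=p[...,:2]-O; return np.stack([d[...,0]*c+d[...,1]*s,-d[...,0]*s+d[...,1]*c,p[...,2]],-1)
boxes={'scene':(275,305,115,155),'side':(308,335,130,175)}
for n in('scene','side'):
    d=dict(np.load(n+'0.npz')); P=pts(d); V=d['img'].max(2).astype(int); hsv=cv2.cvtColor(d['img'],cv2.COLOR_RGB2HSV).astype(int); z=P[...,2]
    b=boxes[n]; sub=np.zeros(z.shape,bool); sub[b[2]:b[3],b[0]:b[1]]=1
    for lo in (255,265,275,285,295,304):
        k=sub&(z>=lo)&(z<lo+10)&(V<70)
        if k.sum(): print(n,lo,k.sum(),P[k].min(0).round(),P[k].max(0).round(),np.median(P[k],0).round(1))
    k=sub&(z>303)&(z<316)&(V<70); print('top',k.sum(),P[k].mean(0), fr(P[k].mean(0)))
    G=hsv; g=(G[...,0]>60)&(G[...,0]<95)&(G[...,1]>60); k=g&(z>225)&(z<245)
    q=fr(P[k]); print('cross',len(q),np.percentile(q,[1,99],0).round(1))
    g&=abs(z-18)<6; q=fr(P[g]); print('plate',np.percentile(q,[.3,99.7],0).round(1))
    k=(hsv[...,2]>140)&(hsv[...,1]<60)&(abs(z-30)<6)&(np.linalg.norm(P[...,:2]-O,axis=-1)<100); q=fr(P[k]); print('nest',len(q),np.percentile(q,[1,99],0).round(1))
    # columns
    for sgn in (1,-1):
        k=(z>70)&(z<165); q=fr(P[k]); q=q[(abs(q[:,1]-sgn*62)<18)&(abs(q[:,0])<18)]
        if len(q): print('col',sgn,len(q),np.percentile(q,[2,98],0).round(1))
```

```text
scene 255 43 [537.  44. 255.] [552.  60. 265.] [547.9  55.  260.2]
scene 265 43 [537.  43. 265.] [552.  60. 275.] [547.4  55.8 269.6]
scene 275 45 [535.  43. 276.] [552.  60. 285.] [547.9  55.2 279.5]
scene 285 50 [536.  43. 285.] [552.  60. 295.] [547.3  55.1 289.5]
scene 295 52 [536.  42. 295.] [551.  61. 305.] [547.9  56.4 300.1]
scene 304 77 [531.  39. 304.] [552.  60. 313.] [544.7  52.9 308.9]
top 83 [544.17210353  51.93291404 308.15224043] [-55.01177617  11.05387842 308.15224043]
cross 165 [[-370.3  -64.8  225. ]
 [  26.3   69.1  240.7]]
plate [[-544.3  -82.    12.6]
 [  79.2   79.6   23.6]]
nest 402 [[-71.7 -51.   27.7]
 [ 34.7  49.5  34.3]]
col 1 304 [[ -5.7  53.   72.4]
 [ 10.2  70.  163. ]]
col -1 259 [[ -7.3 -69.5  72.4]
 [ 10.3 -53.8 157.9]]
side 255 47 [529.  51. 255.] [550.  60. 265.] [538.6  56.7 259.1]
side 265 44 [530.  52. 265.] [548.  60. 275.] [537.2  57.2 269.8]
side 275 48 [529.  49. 275.] [548.  61. 285.] [536.6  57.2 280.4]
side 285 47 [530.  51. 285.] [548.  60. 295.] [537.   57.7 290.1]
side 295 51 [529.  50. 295.] [548.  60. 305.] [537.2  57.7 299.8]
side 304 68 [529.  45. 304.] [548.  61. 311.] [538.   54.2 307.9]
top 72 [538.34072157  53.85124879 307.50796526] [-60.6281306   13.53210088 307.50796526]
cross 98 [[-453.8  -58.1  225.2]
 [  21.4   79.7  244.1]]
plate [[-159.   -79.1   12.7]
 [  75.8   81.4   22.4]]
nest 279 [[-72.9 -46.7  26.7]
 [ 34.2  51.6  33.5]]
col 1 336 [[-11.7  60.6  73.3]
 [  7.4  72.1 163.3]]
col -1 28 [[-12.1 -64.7  72. ]
 [ -6.9 -54.5  99. ]]
```

>>> jog_arm:
  steps:
    - [[0, 0, -10, 0, 0, 0, 0.3], [0, 0, -15, 0, 0, 0, 0.3]]
  newtons: 30

```text
time_s: 0.27
ee_pos: [189.5, -646.9, 326.7]
orientation: [-0.002, 0.8, -0.6, -0.002]
contact_force: [0.4, 0.4, -0.2]
grip_width: 63.5
```

>>> jog_arm:
  steps:
    - [[4, -35, 0, 0, 0, 5.3, 0.3], [4, -35, 0, 0, 0, 5.4, 0.3], [4, -36, 0, 0, 0, 0, 0.3], [4, -36, 0, 0, 0, 0, 0.3], [4, -36, 0, 0, 0, 0, 0.3], [4, -36, 0, 0, 0, 0, 0.3], [-38, -20, 0, 0, 0, 0, 0.3], [-38, -4, 0, 0, 0, 0, 0.3], [-38, -4, 0, 0, 0, 0, 0.3], [-38, -4, 0, 0, 0, 0, 0.3]]

```text
time_s: 1.1
ee_pos: [421.3, -486.0, 328.6]
orientation: [-0.0, 0.741, -0.671, -0.0]
contact_force: [1.4, -0.0, -0.2]
grip_width: 30.1
```

>>> jog_arm:
  steps:
    - [[-38, -4, 0, 0, 0, 0, 0.3], [-38, -4, 0, 0, 0, 0, 0.3], [-38, -4, 0, 0, 0, 0, 0.3], [-38, -4, 0, 0, 0, 0, 0.3], [-38, -4, 0, 0, 0, 0, 0.3], [-38, -4, 0, 0, 0, 0, 0.3], [-38, -4, 0, 0, 0, 0, 0.3], [-38, -4, 0, 0, 0, 0, 0.3], [-38, -4, 0, 0, 0, 0, 0.3], [-38, -4, 0, 0, 0, 0, 0.3]]

```text
time_s: 1.93
ee_pos: [423.0, -103.8, 329.7]
orientation: [-0.0, 0.741, -0.672, 0.001]
contact_force: [0.8, 1.1, 0.3]
grip_width: 30.1
```

>>> jog_arm:
  steps:
    - [[-38, -4, 0, 0, 0, 0, 0.3], [-38, -4, 0, 0, 0, 0, 0.3], [0, 0, 0, 6, 0, 0, 0.3], [0, 0, 0, 6, 0, 0, 0.3], [0, 0, 0, 6, 0, 0, 0.3], [0, 0, 0, 6, 0, 0, 0.3], [0, 0, 0, 6, 0, 0, 0.3], [0, 0, 0, 0, 0, 0, 0.3]]

```text
time_s: 2.6
ee_pos: [422.5, -28.8, 328.1]
orientation: [-0.192, 0.715, -0.649, 0.174]
contact_force: [-0.6, 0.5, -0.2]
grip_width: 30.3
```

```bash
cat >> h.py <<'E'
from scipy.spatial.transform import Rotation as Ro
a=np.radians(5.6); O=np.array([600,46.3]); ex=np.array([np.cos(a),np.sin(a)]); ey=np.array([-ex[1],ex[0]])
def W(x,y,z): return np.array([*(O+x*ex+y*ey),z])
def st():
    s=sense(); p=s['ee_pos']; q=s['orientation']; R=Ro.from_quat([q[1],q[2],q[3],q[0]]).as_matrix()
    return s,p,R
def pf(p): d=np.array(p[:2])-O; return np.array([d@ex,d@ey,p[2]])
E
python3 - <<'E'
from h import *
s,p,R=st(); print(s['joint_pos'].round(3)); print(p.round(1),'press',pf(p).round(1)); print(R.round(3)); tip=p+68*R[:,2]; print('tip',pf(tip).round(1))
print('to start, tool axes',(R.T@(W(-169,-8.2,97)-p)).round(1))
E
```

```text
[-0.416 -0.562  2.333  0.313  0.927  0.925]
[422.5 -28.8 328.1] press [-184.   -57.4  328.1]
[[ 0.097 -0.861  0.499]
 [-0.995 -0.084  0.049]
 [-0.    -0.501 -0.865]]
tip [-149.9  -57.4  269.3]
to start, tool axes [-49.1 102.9 207.5]
```

>>> jog_arm:
  steps:
    - [[-25, 0, 0, 0, 0, 0, 0.3], [-24, 0, 0, 0, 0, 0, 0.3], [0, 15, 30, 0, 0, 0, 0.3], [0, 15, 30, 0, 0, 0, 0.3], [0, 15, 30, 0, 0, 0, 0.3], [0, 15, 30, 0, 0, 0, 0.3], [0, 15, 30, 0, 0, 0, 0.3], [0, 14, 29, 0, 0, 0, 0.3], [0, 14, 28, 0, 0, 0, 0.3], [0, 0, 0, 0, 0, 0, 0.3]]

```text
time_s: 3.43
ee_pos: [434.1, 22.1, 92.4]
orientation: [-0.188, 0.717, -0.65, 0.166]
contact_force: [-0.2, 0.5, 0.6]
grip_width: 29.9
```

Run:
```python
from h import *
s,p,R=st(); print(s['joint_pos'].round(3)); print(p.round(1),'press',pf(p).round(1));tip=p+68*R[:,2]; print('tip',pf(tip).round(1))
d=imaging.get_image('side'); cv2.imwrite('pics/side1.png',cv2.resize(d['img'][100:320,180:480,::-1],None,fx=2.5,fy=2.5))
```

```text
[-0.257 -0.088  2.484  0.592  0.318  0.691]
[434.1  22.1  92.4] press [-167.5   -7.9   92.4]
tip [-134.4   -7.4   33. ]
```

View pics/side1.png

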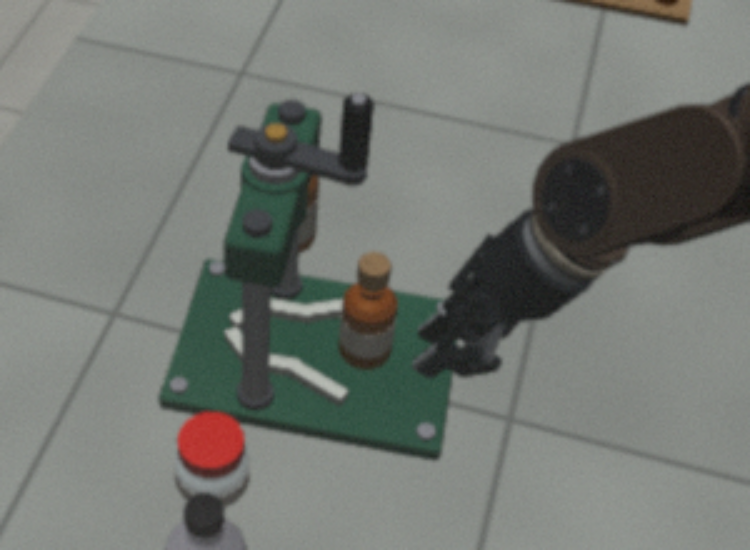

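The picture shows the half-open fingers in front of the bottle at (430,345), low over the plate's front edge. The bottle is upright at (368,320) and the guides are free. Joint 3 is close to its limit, so I'll move forward and up.

>>> jog_arm:
  steps:
    - [[0, -4.8, 1.6, 0, 0, 0, 0.3], [0, -4.8, 1.6, 0, 0, 0, 0.3], [0, -4.8, 1.6, 0, 0, 0, 0.3], [0, -4.8, 1.6, 0, 0, 0, 0.3], [0, -4.8, 1.6, 0, 0, 0, 0.3], [0, -4.3, 2.5, 0, 0, 0, 0.3], [0, -4.3, 2.5, 0, 0, 0, 0.3], [0, 0, 0, 0, 0, 0, 0.3]]

```text
time_s: 4.15
ee_pos: [472.2, 24.6, 104.2]
orientation: [-0.192, 0.716, -0.649, 0.174]
contact_force: [-0.9, 0.3, 1.6]
grip_width: 29.7
```

```bash
cat > chk.py <<'E'
from h import *
import sys
s,p,R=st(); print(s['joint_pos'].round(3)); print('press',pf(p).round(1));tip=p+68*R[:,2]; print('tip',pf(tip).round(1), 'tz',(R[:,2]).round(3))
F=s['contact_force']; print('F press',F[:2]@ex,F[:2]@ey,F[2], s['grip_width'], s['time_s'])
E
cat > bot.py <<'E'
from h import *
d=imaging.get_image('side'); P=pts(d); h=cv2.cvtColor(d['img'],cv2.COLOR_RGB2HSV).astype(int); z=P[...,2]
q=(P[...,:2]-O); X=q@ex; Y=q@ey
m=(h[...,0]<22)&(h[...,1]>70)&(abs(X+45)<80)&(abs(Y)<40)
for lo,hi in((75,100),(112,122),(124,137)):
    k=m&(z>lo)&(z<hi)
    if k.sum()>3: print(lo,k.sum(),'X',np.percentile(X[k],[2,50,98]).round(1),'Y',np.percentile(Y[k],[2,50,98]).round(1),'zmed',np.median(z[k]).round(1))
E
python3 chk.py; python3 bot.py
```

```text
[-0.224 -0.027  2.4    0.544  0.311  0.767]
press [-129.3   -9.2  104.2]
tip [-95.3  -9.2  45.3] tz [ 0.497  0.049 -0.866]
F press -0.8572750672776848 0.40117303484339534 1.5956547338660079 29.745651154259672 4.15
75 272 X [-91.6 -71.9 -50.1] Y [-16.3   2.8  14.5] zmed 88.4
112 26 X [-80.6 -72.1 -61.3] Y [-1.   2.5  5.9] zmed 117.6
124 109 X [-80.9 -70.1 -59.2] Y [-17.5  -4.    6.2] zmed 129.9
```

>>> jog_arm:
  steps:
    - [[0, -3.3, 4.2, 0, 0, 0, 0.3], [0, -3.3, 4.2, 0, 0, 0, 0.3], [-1, -3.3, 4.2, 0, 0, 0, 0.3], [-1, -4.3, 2.5, 0, 0, 0, 0.3], [-1, -4.3, 2.5, 0, 0, 0, 0.3], [-1, -4.3, 2.5, 0, 0, 0, 0.3], [-1, -4.3, 2.5, 0, 0, 0, 0.3], [-1, -4.3, 2.5, 0, 0, 0, 0.3], [-1, 0, 0, 0, 0, 0, 0.3], [0, 0, 0, 0, 0, 0, 0.3]]

```text
time_s: 5.03
ee_pos: [510.4, 35.6, 97.4]
orientation: [-0.191, 0.716, -0.649, 0.173]
contact_force: [-0.3, -0.6, 0.0]
grip_width: 30.0
```

```bash
python3 chk.py; python3 bot.py
```

```text
[-0.177  0.078  2.31   0.508  0.282  0.84 ]
press [-90.2  -2.   97.4]
tip [-56.3  -1.9  38.4] tz [ 0.496  0.049 -0.867]
F press -0.33862316056062175 -0.5602545957230285 0.04897740400892575 29.9832204661846 5.0333
75 270 X [-50.8 -32.9 -10.6] Y [-10.2  10.7  21.7] zmed 89.1
112 30 X [-40.7 -31.4 -20.5] Y [ 4.9  8.9 12.9] zmed 116.5
124 111 X [-41.2 -30.2 -19.2] Y [-11.8   1.7  11.8] zmed 130.2
```

>>> jog_arm:
  steps:
    - [[0, -4.3, 2.5, 0, 0, 0, 0.3], [0, -4.3, 2.5, 0, 0, 0, 0.3], [0, -4.3, 2.5, 0, 0, 0, 0.3], [0, -4.3, 2.5, 0, 0, 0, 0.3], [0, -4.3, 2.5, 0, 0, 0, 0.3], [0, -1.7, 1, 0, 0, 0, 0.3], [0, -1.7, 1, 0, 0, 0, 0.3], [0, 0, 0, 0, 0, 0, 0.3]]

```text
time_s: 5.75
ee_pos: [539.1, 38.2, 97.2]
orientation: [-0.191, 0.716, -0.649, 0.173]
contact_force: [-1.3, -0.2, 0.3]
grip_width: 29.8
```

```bash
python3 chk.py; python3 bot.py
```

```text
[-0.159  0.138  2.242  0.472  0.283  0.891]
press [-61.4  -2.1  97.2]
tip [-27.5  -2.1  38.3] tz [ 0.496  0.049 -0.867]
F press -1.337622551162526 -0.09930296725740159 0.2896282912442032 29.762396980250305 5.75
75 146 X [-23.3 -13.6  -3.2] Y [-12.6   9.4  21. ] zmed 88.8
```

Still light contact; push in 1 mm rows until the V stop is felt.

>>> jog_arm:
  steps:
    - [[0, -0.9, 0.5, 0, 0, 0, 0.3], [0, -0.9, 0.5, 0, 0, 0, 0.3], [0, 0, 0, 0, 0, 0, 0.3]]

```text
time_s: 6.05
ee_pos: [540.4, 38.4, 97.0]
orientation: [-0.191, 0.716, -0.649, 0.173]
contact_force: [-3.7, -0.8, 2.5]
grip_width: 30.1
```

>>> jog_arm:
  steps:
    - [[0, -0.9, 0.5, 0, 0, 0, 0.3], [0, -0.9, 0.5, 0, 0, 0, 0.3], [0, 0, 0, 0, 0, 0, 0.3]]

```text
time_s: 6.3
ee_pos: [541.6, 38.6, 96.6]
orientation: [-0.19, 0.716, -0.649, 0.172]
contact_force: [-9.5, -2.6, 5.0]
grip_width: 29.9
```

```bash
python3 chk.py; python3 bot.py
python3 - <<'E'
from h import *
a_=imaging.get_image('side')['img'][120:290,220:400]; b=imaging.get_image('scene')['img'][120:290,200:380]
cv2.imwrite('pics/nest.png',cv2.resize(np.hstack([a_,b])[:,:,::-1],None,fx=2.2,fy=2.2,interpolation=2))
E
```

```text
[-0.158  0.145  2.235  0.465  0.286  0.898]
press [-58.9  -2.   96.6]
tip [-25.2  -1.9  37.6] tz [ 0.493  0.05  -0.868]
F press -9.689529417900628 -1.7102735981573867 4.952010147667001 29.94859408197415 6.3
75 138 X [-22.4 -12.8  -3.1] Y [-13.5   8.   20.4] zmed 89.1
```

View pics/nest.png

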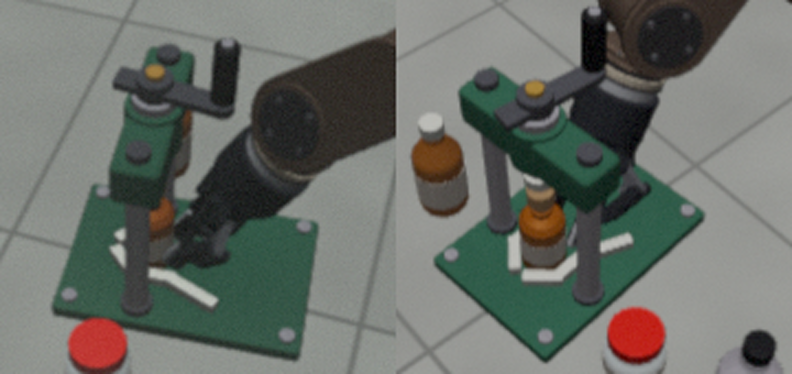

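Both crops show the bottle upright against the V stop, at about (155,225) on the left and (543,235) on the right, and the force rise confirms contact. Retreating, then rising.

>>> jog_arm:
  steps:
    - [[0, 4.3, -2.5, 0, 0, 0, 0.3], [0, 4.3, -2.5, 0, 0, 0, 0.3], [0, 13, -7.5, 0, 0, 0, 0.3], [0, 13, -7.5, 0, 0, 0, 0.3], [0, 13, -7.5, 0, 0, 0, 0.3], [0, 13, -7.5, 0, 0, 0, 0.3], [0, -15, -28, 0, 0, 0, -1], [0, -15, -28, 0, 0, 0, -1], [0, -15, -28, 0, 0, 0, -1], [0, -15, -28, 0, 0, 0, -1]]

```text
time_s: 7.28
ee_pos: [469.1, 31.4, 226.3]
orientation: [-0.191, 0.716, -0.649, 0.174]
contact_force: [1.0, -0.4, 0.3]
grip_width: 76.9
```

>>> jog_arm:
  steps:
    - [[0, -10, -28, 0, 0, 0, -1], [0, -10, -28, 0, 0, 0, -1], [0, -10, -28, 0, 0, 0, -1], [0, 0, 0, -6, 0, 0, -1], [0, 0, 0, -6, 0, 0, -1], [0, 0, 0, -6, 0, 0, -1], [0, 0, 0, -6, 0, 0, -1], [0, 0, 0, -6, 0, 0, -1], [0, 0, 0, 0, 0, 0, -1]]

```text
time_s: 8.03
ee_pos: [455.1, 29.8, 312.9]
orientation: [0.001, 0.741, -0.671, -0.001]
contact_force: [0.1, -0.1, 0.4]
grip_width: 85.6
```

```bash
python3 chk.py
python3 - <<'E'
from h import *
s,p,R=st(); print(R.round(3))
d=imaging.get_image('scene'); P=pts(d); h=cv2.cvtColor(d['img'],cv2.COLOR_RGB2HSV).astype(int); z=P[...,2]
q=(P[...,:2]-O); X=q@ex; Y=q@ey
b=(h[...,0]<22)&(h[...,1]>70)&(np.hypot(X,Y)<50)
for lo,hi in((25,50),(50,80),(80,100),(105,125),(125,140)):
    k=b&(z>lo)&(z<hi)
    if k.sum()>3: print(lo,k.sum(),'X',np.percentile(X[k],[2,50,98]).round(1),'Y',np.percentile(Y[k],[2,50,98]).round(1))
k=(h[...,2]<70)&(z>262)&(z<312)&(np.hypot(X,Y)<85)&(np.hypot(X,Y)>40)
print('grip',k.sum(),np.percentile(X[k],[2,50,98]).round(1),np.percentile(Y[k],[2,50,98]).round(1))
print('to grip (x-30): ',(R.T@(W(-95,9,334)-p)).round(1))
E
```

```text
[-0.157 -0.223  2.082 -0.     1.284  1.315]
press [-145.9   -2.2  312.9]
tip [-146.    -2.2  244.9] tz [-0.002 -0.    -1.   ]
F press 0.08981881445853566 -0.12946500325521335 0.40156736646809427 85.62954493425543 8.0333
[[ 0.099 -0.995 -0.002]
 [-0.995 -0.099 -0.   ]
 [-0.     0.002 -1.   ]]
25 23 X [-7.4 10.4 22.1] Y [-8.  15.8 20. ]
50 72 X [-10.4  14.4  22.1] Y [-8.5 13.2 20. ]
80 247 X [-17.6   8.   21.2] Y [-18.5   6.4  19.1]
105 51 X [-5.2  7.5 12.5] Y [-6.   5.5 10.1]
125 62 X [-6.5  5.4 12.1] Y [-9.   4.3 10.3]
grip 265 [-63.6 -52.3 -48. ] [ 1.5 13.7 18.6]
to grip (x-30):  [-11.2 -50.8 -21.2]
```

>>> jog_arm:
  steps:
    - [[-5, 0, -11, 0, 0, 0, -1], [-6, 0, -10, 0, 0, 0, -1], [0, -25, 0, 0, 0, 0, -1], [0, -25, 0, 0, 0, 0, -1], [0, -12, 0, 0, 0, 0, -1], [0, -12, 0, 0, 0, 0, -1], [0, -11, 0, 0, 0, 0, -1], [0, 0, 0, 0, 0, 0, -1]]

```text
time_s: 8.75
ee_pos: [538.2, 49.6, 334.7]
orientation: [-0.001, 0.741, -0.671, 0.001]
contact_force: [-0.6, 0.4, 0.9]
grip_width: 85.7
```

```bash
python3 chk.py
python3 - <<'E'
from h import *
d=imaging.get_image('wrist'); b=imaging.get_image('side')['img'][80:290,220:420]; 
cv2.imwrite('pics/grip.png',np.hstack([cv2.resize(b,(400,420)),cv2.resize(d['img'],(400,300)) if 0 else d['img'][:,80:480]])[:,:,::-1])
E
```

```text
[-0.096 -0.036  1.875  0.     1.3    1.376]
press [-61.2   9.4 334.7]
tip [-61.1   9.4 266.7] tz [ 0.002  0.    -1.   ]
F press -0.5392245218831244 0.43875168525468966 0.9333047548698207 85.65107022382418 8.75
```

View pics/grip.png

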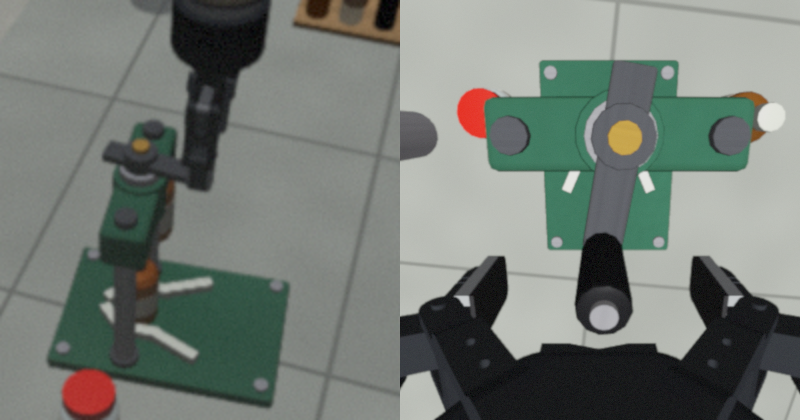

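The wrist view shows the grip (605,300) centred between the open fingers (500 and 700), with the hub's gold cap at (625,138). I'll close, and check the axis from this view.

Run:
```python
from h import *
d=imaging.get_image('wrist'); P=pts(d); h=cv2.cvtColor(d['img'],cv2.COLOR_RGB2HSV).astype(int)
m=np.zeros(h.shape[:2],bool); m[110:165,275:335]=1; m&=(h[...,0]>12)&(h[...,0]<32)&(h[...,1]>100)
print('gold',m.sum(),P[m].mean(0),np.nanmedian(P[m],0),pf(np.nanmean(P[m],0)))
k=np.zeros_like(m); k[298:335,265:305]=1; k&=(h[...,2]>120)&(h[...,1]<60); print('pin',k.sum(),pf(np.nanmean(P[k],0)))
for b in((90,160,80,135),(90,160,305,360)):
    k=np.zeros_like(m); k[110:160,b[2]:b[3]]=1; k&=(h[...,2]<140)&(h[...,1]<60)&(abs(P[...,2]-243)<12); print('bolt',k.sum(),pf(np.nanmean(P[k],0)) if k.any() else '')
```

```text
gold 956 [nan nan nan] [600.62639101  44.47834735 262.28739338] [  0.42859561  -1.88142531 262.23017366]
pin 798 [-116.98303062    5.82813506  238.16416737]
bolt 0 
bolt 63 [ -2.6738417  -16.00040896 247.51752662]
```

>>> jog_arm:
  steps:
    - [[0, 0, 0, 0, 0, 0, 1], [0, 0, 0, 0, 0, 0, 1], [0, 0, 0, 0, 0, 0, 1], [0, 0, 0, 0, 0, 0, 1], [0, 0, 0, 0, 0, 0, 1], [0, 0, 0, 0, 0, 0, 1], [0, 0, 0, 0, 0, 0, 1]]
  newtons: 40

```text
time_s: 9.48
ee_pos: [537.1, 49.1, 333.3]
orientation: [0.001, 0.741, -0.672, -0.001]
contact_force: [-0.6, 0.1, 1.6]
grip_width: 21.0
```

```bash
python3 chk.py
```

```text
[-0.097 -0.036  1.878 -0.     1.302  1.376]
press [-62.3   8.9 333.3]
tip [-62.4   8.9 265.3] tz [-0.002 -0.    -1.   ]
F press -0.6329447024651791 0.19083625594503997 1.600425087773806 20.969215744043822 9.4833
```

```bash
cat > arc.py <<'E'
import numpy as np,sys
def rows(a0,steps,g=1,R=60):
    out=[];p=np.radians(a0)
    # cumulative rounding
    tot=np.zeros(2);pos0=np.array([np.cos(p),np.sin(p)])*R
    for s in steps:
        p-=np.radians(s); d=np.array([np.cos(p),np.sin(p)])*R-pos0
        t=np.array([-d[1],-d[0]]); r=np.round(t-tot,1); tot+=r; out.append([float(r[0]),float(r[1]),0,0,0,0,g])
    return out,np.degrees(p)
if __name__=='__main__':
    a=170.6
    for st in ([2.6,5,7]+[9]*7,[9]*10,[9]*10,[9]*10,[9]*10):
        r,a=rows(a,st); print(a,r)
E
python3 arc.py
```

```text
93.00000000000001 [[-2.7, -0.5, 0, 0, 0, 0, 1], [-5.0, -1.3, 0, 0, 0, 0, 1], [-6.9, -2.6, 0, 0, 0, 0, 1], [-8.3, -4.5, 0, 0, 0, 0, 1], [-7.4, -5.7, 0, 0, 0, 0, 1], [-6.5, -6.8, 0, 0, 0, 0, 1], [-5.4, -7.8, 0, 0, 0, 0, 1], [-4.0, -8.5, 0, 0, 0, 0, 1], [-2.7, -9.0, 0, 0, 0, 0, 1], [-1.2, -9.4, 0, 0, 0, 0, 1]]
3.000000000000017 [[0.2, -9.4, 0, 0, 0, 0, 1], [1.8, -9.3, 0, 0, 0, 0, 1], [3.1, -8.8, 0, 0, 0, 0, 1], [4.5, -8.3, 0, 0, 0, 0, 1], [5.7, -7.5, 0, 0, 0, 0, 1], [6.9, -6.5, 0, 0, 0, 0, 1], [7.7, -5.3, 0, 0, 0, 0, 1], [8.5, -4.1, 0, 0, 0, 0, 1], [9.0, -2.6, 0, 0, 0, 0, 1], [9.4, -1.3, 0, 0, 0, 0, 1]]
-86.99999999999999 [[9.4, 0.2, 0, 0, 0, 0, 1], [9.3, 1.8, 0, 0, 0, 0, 1], [8.8, 3.1, 0, 0, 0, 0, 1], [8.3, 4.5, 0, 0, 0, 0, 1], [7.5, 5.7, 0, 0, 0, 0, 1], [6.5, 6.9, 0, 0, 0, 0, 1], [5.3, 7.7, 0, 0, 0, 0, 1], [4.1, 8.5, 0, 0, 0, 0, 1], [2.6, 9.0, 0, 0, 0, 0, 1], [1.3, 9.4, 0, 0, 0, 0, 1]]
-176.99999999999997 [[-0.2, 9.4, 0, 0, 0, 0, 1], [-1.8, 9.3, 0, 0, 0, 0, 1], [-3.1, 8.8, 0, 0, 0, 0, 1], [-4.5, 8.3, 0, 0, 0, 0, 1], [-5.7, 7.5, 0, 0, 0, 0, 1], [-6.9, 6.5, 0, 0, 0, 0, 1], [-7.7, 5.3, 0, 0, 0, 0, 1], [-8.5, 4.1, 0, 0, 0, 0, 1], [-9.0, 2.6, 0, 0, 0, 0, 1], [-9.4, 1.3, 0, 0, 0, 0, 1]]
-267.0 [[-9.4, -0.2, 0, 0, 0, 0, 1], [-9.3, -1.8, 0, 0, 0, 0, 1], [-8.8, -3.1, 0, 0, 0, 0, 1], [-8.3, -4.5, 0, 0, 0, 0, 1], [-7.5, -5.7, 0, 0, 0, 0, 1], [-6.5, -6.9, 0, 0, 0, 0, 1], [-5.3, -7.7, 0, 0, 0, 0, 1], [-4.1, -8.5, 0, 0, 0, 0, 1], [-2.6, -9.0, 0, 0, 0, 0, 1], [-1.3, -9.4, 0, 0, 0, 0, 1]]
```

>>> jog_arm:
  steps:
    - [[-2.7, -0.5, 0, 0, 0, 0, 1], [-5.0, -1.3, 0, 0, 0, 0, 1], [-6.9, -2.6, 0, 0, 0, 0, 1], [-8.3, -4.5, 0, 0, 0, 0, 1], [-7.4, -5.7, 0, 0, 0, 0, 1], [-6.5, -6.8, 0, 0, 0, 0, 1], [-5.4, -7.8, 0, 0, 0, 0, 1], [-4.0, -8.5, 0, 0, 0, 0, 1], [-2.7, -9.0, 0, 0, 0, 0, 1], [-1.2, -9.4, 0, 0, 0, 0, 1]]

```text
time_s: 10.32
ee_pos: [589.2, 103.6, 333.3]
orientation: [0.003, 0.741, -0.671, 0.002]
contact_force: [0.0, -9.7, 2.0]
grip_width: 20.9
```

```bash
python3 chk.py
```

```text
[ 0.006  0.098  1.74  -0.006  1.304  1.48 ]
press [ -5.2  58.1 333.3]
tip [ -5.3  57.7 265.3] tz [-0.001 -0.006 -1.   ]
F press -0.9173739653456603 -9.633040537886238 1.9879235283996541 20.936253585243087 10.3167
```

>>> jog_arm:
  steps:
    - [[0.5, -9.4, 0, 0, 0, 0, 1], [2.1, -9.3, 0, 0, 0, 0, 1], [3.4, -8.8, 0, 0, 0, 0, 1], [4.8, -8.3, 0, 0, 0, 0, 1], [6.0, -7.5, 0, 0, 0, 0, 1], [6.9, -6.5, 0, 0, 0, 0, 1], [7.7, -5.3, 0, 0, 0, 0, 1], [8.5, -4.1, 0, 0, 0, 0, 1], [9.0, -2.6, 0, 0, 0, 0, 1], [9.4, -1.3, 0, 0, 0, 0, 1]]

```text
time_s: 11.15
ee_pos: [656.4, 53.5, 333.3]
orientation: [0.001, 0.741, -0.671, -0.002]
contact_force: [-5.0, 0.3, 4.9]
grip_width: 21.1
```

```bash
python3 chk.py
```

```text
[-7.300e-02  2.320e-01  1.588e+00  1.000e-03  1.326e+00  1.399e+00]
press [ 56.8   1.6 333.3]
tip [ 56.4   1.7 265.3] tz [-0.005  0.001 -1.   ]
F press -4.983681061191145 0.7506445149251537 4.945507560516917 21.12590210198492 11.15
```

>>> jog_arm:
  steps:
    - [[9.4, 0.4, 0, 0, 0, 0, 1], [9.3, 2.0, 0, 0, 0, 0, 1], [8.8, 3.3, 0, 0, 0, 0, 1], [8.3, 4.7, 0, 0, 0, 0, 1], [7.5, 5.7, 0, 0, 0, 0, 1], [6.5, 6.9, 0, 0, 0, 0, 1], [5.3, 7.7, 0, 0, 0, 0, 1], [4.1, 8.5, 0, 0, 0, 0, 1], [2.6, 9.0, 0, 0, 0, 0, 1], [1.3, 9.4, 0, 0, 0, 0, 1]]

```text
time_s: 11.98
ee_pos: [604.7, -16.2, 333.2]
orientation: [0.0, 0.741, -0.672, -0.0]
contact_force: [0.1, 3.2, 5.0]
grip_width: 21.0
```

```bash
python3 chk.py
```

```text
[-0.194  0.112  1.725  0.     1.305  1.279]
press [ -1.4 -62.6 333.2]
tip [ -1.5 -62.6 265.2] tz [-0.001  0.    -1.   ]
F press 0.38060607912857974 3.1841000635169436 4.973178031626428 20.9993516715741 11.9833
```

>>> jog_arm:
  steps:
    - [[-0.4, 9.4, 0, 0, 0, 0, 1], [-2.0, 9.3, 0, 0, 0, 0, 1], [-3.1, 8.8, 0, 0, 0, 0, 1], [-4.5, 8.3, 0, 0, 0, 0, 1], [-5.7, 7.5, 0, 0, 0, 0, 1], [-6.9, 6.5, 0, 0, 0, 0, 1], [-7.7, 5.3, 0, 0, 0, 0, 1], [-8.5, 4.1, 0, 0, 0, 0, 1], [-9.0, 2.6, 0, 0, 0, 0, 1], [-9.4, 1.3, 0, 0, 0, 0, 1]]

```text
time_s: 12.82
ee_pos: [537.1, 35.5, 333.3]
orientation: [0.0, 0.741, -0.672, 0.001]
contact_force: [7.5, -1.1, 2.4]
grip_width: 21.0
```

```bash
python3 chk.py
```

```text
[-0.122 -0.039  1.881 -0.002  1.3    1.351]
press [-63.7  -4.6 333.3]
tip [-63.7  -4.7 265.3] tz [ 0.    -0.002 -1.   ]
F press 7.319757958338979 -1.863289556619772 2.3880644882298827 21.0462496475969 12.8167
```

Run:
```python
from arc import rows
a=-177
for s in ([9]*5+[6]+[3]*2,[3]*4,[3]*4,[3]*4,[3]*4,[3]*4,[3]*4,[3]*4): 
    r,a=rows(a,s,R=59.5); print(round(a,1),[x[:2] for x in r])
```

```text
-234.0 [[-9.3, -0.2], [-9.2, -1.7], [-8.8, -3.2], [-8.2, -4.4], [-7.4, -5.7], [-4.4, -4.4], [-2.1, -2.4], [-1.9, -2.4]]
-246.0 [[-1.8, -2.6], [-1.6, -2.6], [-1.5, -2.8], [-1.3, -2.8]]
-258.0 [[-1.2, -2.9], [-1.0, -2.9], [-0.9, -3.0], [-0.7, -3.0]]
-270.0 [[-0.6, -3.1], [-0.4, -3.1], [-0.2, -3.1], [-0.1, -3.1]]
-282.0 [[0.1, -3.1], [0.2, -3.1], [0.4, -3.1], [0.6, -3.1]]
-294.0 [[0.7, -3.0], [0.9, -3.0], [1.1, -3.0], [1.1, -2.8]]
-306.0 [[1.3, -2.8], [1.5, -2.7], [1.7, -2.7], [1.7, -2.6]]
-318.0 [[1.9, -2.5], [2.0, -2.3], [2.2, -2.3], [2.2, -2.1]]
```

>>> jog_arm:
  steps:
    - [[-9.3, -0.7, 0, 0, 0, 0, 1], [-9.2, -2.2, 0, 0, 0, 0, 1], [-8.8, -3.1, 0, 0, 0, 0, 1], [-8.2, -4.4, 0, 0, 0, 0, 1], [-7.5, -5.6, 0, 0, 0, 0, 1]]

```text
time_s: 13.23
ee_pos: [548.7, 79.6, 333.2]
orientation: [0.002, 0.741, -0.671, -0.0]
contact_force: [3.0, -6.2, 5.9]
grip_width: 21.0
```

```bash
python3 chk.py
```

```text
[-3.800e-02 -1.000e-03  1.843e+00 -3.000e-03  1.302e+00  1.435e+00]
press [-47.8  38.1 333.2]
tip [-48.   38.  265.2] tz [-0.003 -0.003 -1.   ]
F press 2.33267843316035 -6.504595560367879 5.92577577584155 21.0351838292252 13.2333
```

Add to chk.py:
```python
q=pf(p)[:2]-np.array([-3.2,-2.25]); n=np.linalg.norm(q); u=q/n; f=np.array([F[:2]@ex,F[:2]@ey]); t=np.array([u[1],-u[0]])
print('r %.1f phi %.1f  Ftan resist %.2f  Frad in %.2f'%(n,np.degrees(np.arctan2(q[1],q[0])),-f@t,-f@u))
```

```text
(no output)
```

>>> jog_arm:
  steps:
    - [[-4.2, -4.8, 0, 0, 0, 0, 1], [-2.0, -2.6, 0, 0, 0, 0, 1], [-1.8, -2.6, 0, 0, 0, 0, 1], [-1.7, -2.6, 0, 0, 0, 0, 1]]

```text
time_s: 13.57
ee_pos: [559.9, 90.6, 333.2]
orientation: [0.002, 0.741, -0.671, -0.002]
contact_force: [-0.7, -3.6, 7.5]
grip_width: 21.1
```

```bash
python3 chk.py
```

```text
[-0.018  0.029  1.812 -0.002  1.305  1.455]
press [-35.6  48.  333.2]
tip [-36.   48.  265.2] tz [-0.006 -0.001 -1.   ]
F press -1.0596912534111815 -3.515193574725629 7.463094957511169 21.10253771925007 13.5667
r 59.8 phi 122.8  Ftan resist 2.80  Frad in 2.38
```

>>> jog_arm:
  steps:
    - [[-1.6, -2.7, -0.3, 0, 0, 0, 1], [-1.4, -2.7, 0, 0, 0, 0, 1], [-1.3, -2.8, 0, 0, 0, 0, 1]]

```text
time_s: 13.82
ee_pos: [567.4, 95.6, 333.2]
orientation: [0.003, 0.741, -0.671, -0.002]
contact_force: [-0.8, -2.7, 6.4]
grip_width: 21.4
```

```bash
python3 chk.py
```

```text
[-9.000e-03  4.800e-02  1.793e+00 -1.000e-03  1.307e+00  1.464e+00]
press [-27.7  52.3 333.2]
tip [-28.1  52.2 265.2] tz [-0.006 -0.001 -1.   ]
F press -1.0434854524350448 -2.596474925078344 6.360559936403528 21.37210886196615 13.8167
r 59.8 phi 114.2  Ftan resist 2.02  Frad in 1.94
```

>>> jog_arm:
  steps:
    - [[-1.2, -2.8, 0, 0, 0, 0, 1], [-1.1, -2.9, 0, 0, 0, 0, 1], [-1.0, -2.9, 0, 0, 0, 0, 1]]

```text
time_s: 14.07
ee_pos: [575.6, 99.6, 333.2]
orientation: [0.003, 0.741, -0.671, -0.002]
contact_force: [-2.0, -3.4, 6.1]
grip_width: 20.9
```

```bash
python3 chk.py
```

```text
[-0.002  0.068  1.772 -0.002  1.308  1.471]
press [-19.1  55.4 333.2]
tip [-19.5  55.3 265.2] tz [-0.006 -0.002 -1.   ]
F press -2.322673927370936 -3.1747623601186716 6.068122197212573 20.918875092599837 14.0667
r 59.8 phi 105.4  Ftan resist 3.08  Frad in 2.44
```

Total ≈ 424°; still sliding.

>>> jog_arm:
  steps:
    - [[-0.8, -2.9, 0, 0, 0, 0, 1], [-0.6, -3.0, 0, 0, 0, 0, 1], [-0.5, -3.0, 0, 0, 0, 0, 1]]

```text
time_s: 14.32
ee_pos: [584.2, 102.2, 333.2]
orientation: [0.003, 0.741, -0.671, -0.002]
contact_force: [-1.2, -4.3, 6.8]
grip_width: 20.9
```

```bash
python3 chk.py
```

```text
[ 0.003  0.088  1.751 -0.002  1.309  1.476]
press [-10.3  57.2 333.2]
tip [-10.7  57.1 265.2] tz [-0.007 -0.002 -1.   ]
F press -1.5675384079579089 -4.177533739683157 6.755364060859709 20.883798889389627 14.3167
r 59.9 phi 96.8  Ftan resist 2.05  Frad in 3.96
```

>>> jog_arm:
  steps:
    - [[-0.4, -3.1, 0, 0, 0, 0, 1], [-0.2, -3.1, 0, 0, 0, 0, 1]]

```text
time_s: 14.48
ee_pos: [590.1, 103.3, 333.2]
orientation: [0.003, 0.741, -0.671, -0.002]
contact_force: [-3.9, -4.7, 7.8]
grip_width: 20.8
```

```bash
python3 chk.py
```

```text
[ 0.005  0.102  1.736 -0.003  1.311  1.478]
press [ -4.2  57.7 333.2]
tip [ -4.8  57.6 265.2] tz [-0.007 -0.003 -1.   ]
F press -4.343641725202394 -4.316118669179381 7.795317650660479 20.783394759890154 14.4833
r 59.9 phi 91.0  Ftan resist 4.42  Frad in 4.24
```

>>> jog_arm:
  steps:
    - [[0, -2.5, 0, 0, 0, 0, 1], [0, 0, 0, 0, 0, 0, 1]]

```text
time_s: 14.65
ee_pos: [592.8, 103.5, 333.2]
orientation: [0.003, 0.741, -0.671, -0.002]
contact_force: [-2.0, -4.2, 6.8]
grip_width: 21.2
```

```bash
python3 chk.py; sleep 0; python3 chk.py | tail -1
```

```text
[ 0.005  0.108  1.729 -0.002  1.311  1.478]
press [ -1.6  57.6 333.2]
tip [ -2.1  57.5 265.2] tz [-0.007 -0.002 -1.   ]
F press -2.4033075221162523 -3.978341015059226 6.832648910891343 21.24202750518367 14.65
r 59.9 phi 88.4  Ftan resist 2.29  Frad in 4.04
r 59.9 phi 88.4  Ftan resist 2.29  Frad in 4.04
```

>>> jog_arm:
  steps:
    - [[0.5, -3.1, 0, 0, 0, 0, 1], [0.4, -3.1, 0, 0, 0, 0, 1]]

```text
time_s: 14.82
ee_pos: [598.3, 103.6, 333.2]
orientation: [0.004, 0.741, -0.671, -0.003]
contact_force: [-4.5, -3.3, 7.3]
grip_width: 21.2
```

```bash
python3 chk.py|tail -1
```

```text
r 59.8 phi 83.2  Ftan resist 4.47  Frad in 3.38
```

>>> jog_arm:
  steps:
    - [[0.4, -3.1, 0, 0, 0, 0, 1], [0.5, -3.1, 0, 0, 0, 0, 1]]

```text
time_s: 14.98
ee_pos: [604.2, 103.2, 333.2]
orientation: [0.004, 0.741, -0.671, -0.003]
contact_force: [-6.9, -4.0, 9.2]
grip_width: 20.9
```

```bash
python3 chk.py|tail -1
```

```text
r 59.9 phi 77.5  Ftan resist 6.33  Frad in 4.82
```

>>> jog_arm:
  steps:
    - [[0.2, 0, 0, 0, 0, 0, 1], [0, 0, 0, 0, 0, 0, 1]]

```text
time_s: 15.15
ee_pos: [604.5, 103.2, 333.2]
orientation: [0.004, 0.741, -0.671, -0.003]
contact_force: [-5.4, -2.5, 8.2]
grip_width: 20.9
```

```bash
python3 chk.py|tail -1
```

```text
r 59.9 phi 77.2  Ftan resist 5.02  Frad in 3.15
```

>>> jog_arm:
  steps:
    - [[0.5, -2.2, 0, 0, 0, 0, 1], [0.2, 0, 0, 0, 0, 0, 1], [0, 0, 0, 0, 0, 0, 1]]

```text
time_s: 15.4
ee_pos: [606.4, 102.8, 333.2]
orientation: [0.004, 0.741, -0.671, -0.004]
contact_force: [-6.3, -2.6, 9.0]
grip_width: 20.7
```

```bash
python3 chk.py|tail -1
```

```text
r 59.8 phi 75.4  Ftan resist 5.77  Frad in 3.54
```

>>> jog_arm:
  steps:
    - [[0.5, -1.6, 0, 0, 0, 0, 1], [0.2, 0, 0, 0, 0, 0, 1], [0, 0, 0, 0, 0, 0, 1], [0, 0, 0, 0, 0, 0, 1]]

```text
time_s: 15.73
ee_pos: [607.9, 102.6, 333.2]
orientation: [0.004, 0.741, -0.671, -0.004]
contact_force: [-7.0, -1.6, 8.9]
grip_width: 21.4
```

```bash
python3 chk.py|tail -1
```

```text
r 59.8 phi 74.0  Ftan resist 6.63  Frad in 2.84
```

>>> jog_arm:
  steps:
    - [[0, 0, 0, 0, 0, 0, 1], [0, 0, 0, 0, 0, 0, 1], [0, 0, 0, 0, 0, 0, 1], [0, 0, 0, 0, 0, 0, 1]]

```text
time_s: 16.07
ee_pos: [607.9, 102.6, 333.2]
orientation: [0.004, 0.741, -0.671, -0.004]
contact_force: [-6.9, -1.3, 9.3]
grip_width: 21.0
```

```bash
python3 chk.py|tail -1
```

```text
r 59.9 phi 74.0  Ftan resist 6.58  Frad in 2.58
```

Settled at about 6.6 N, which is firmly tight. The ram estimate of 122.3 mm matches the home height of 122 mm. Winding back one turn.

Run:
```python
from arc import rows
a=74
for s in ([-4,-6,-8]+[-9]*7,[-9]*10,[-9]*10,[-9]*10,[-9]*2+[-6,-3]):
    r,a=rows(a,s,R=59.5); print(round(a,1),r)
```

```text
155.0 [[-1.0, 4.0, 0, 0, 0, 0, 1], [-1.0, 6.2, 0, 0, 0, 0, 1], [-0.3, 8.3, 0, 0, 0, 0, 1], [1.1, 9.3, 0, 0, 0, 0, 1], [2.5, 9.0, 0, 0, 0, 0, 1], [3.9, 8.4, 0, 0, 0, 0, 1], [5.1, 7.8, 0, 0, 0, 0, 1], [6.3, 6.9, 0, 0, 0, 0, 1], [7.3, 5.8, 0, 0, 0, 0, 1], [8.1, 4.6, 0, 0, 0, 0, 1]]
245.0 [[8.7, 3.3, 0, 0, 0, 0, 1], [9.2, 1.8, 0, 0, 0, 0, 1], [9.3, 0.4, 0, 0, 0, 0, 1], [9.3, -1.0, 0, 0, 0, 0, 1], [9.0, -2.5, 0, 0, 0, 0, 1], [8.5, -3.9, 0, 0, 0, 0, 1], [7.8, -5.1, 0, 0, 0, 0, 1], [6.9, -6.3, 0, 0, 0, 0, 1], [5.8, -7.4, 0, 0, 0, 0, 1], [4.6, -8.1, 0, 0, 0, 0, 1]]
335.0 [[3.3, -8.7, 0, 0, 0, 0, 1], [1.8, -9.2, 0, 0, 0, 0, 1], [0.4, -9.3, 0, 0, 0, 0, 1], [-1.0, -9.3, 0, 0, 0, 0, 1], [-2.5, -9.0, 0, 0, 0, 0, 1], [-3.9, -8.5, 0, 0, 0, 0, 1], [-5.1, -7.8, 0, 0, 0, 0, 1], [-6.3, -6.9, 0, 0, 0, 0, 1], [-7.4, -5.8, 0, 0, 0, 0, 1], [-8.1, -4.6, 0, 0, 0, 0, 1]]
425.0 [[-8.7, -3.3, 0, 0, 0, 0, 1], [-9.2, -1.8, 0, 0, 0, 0, 1], [-9.3, -0.4, 0, 0, 0, 0, 1], [-9.3, 1.0, 0, 0, 0, 0, 1], [-9.0, 2.5, 0, 0, 0, 0, 1], [-8.5, 3.9, 0, 0, 0, 0, 1], [-7.8, 5.1, 0, 0, 0, 0, 1], [-6.9, 6.3, 0, 0, 0, 0, 1], [-5.8, 7.4, 0, 0, 0, 0, 1], [-4.6, 8.1, 0, 0, 0, 0, 1]]
452.0 [[-3.3, 8.7, 0, 0, 0, 0, 1], [-1.8, 9.2, 0, 0, 0, 0, 1], [-0.5, 6.2, 0, 0, 0, 0, 1], [0.1, 3.1, 0, 0, 0, 0, 1]]
```

>>> jog_arm:
  steps:
    - [[-1.0, 4.0, 0, 0, 0, 0, 1], [-1.0, 6.2, 0, 0, 0, 0, 1], [-0.3, 8.3, 0, 0, 0, 0, 1], [1.1, 9.3, 0, 0, 0, 0, 1], [2.5, 9.0, 0, 0, 0, 0, 1], [3.9, 8.4, 0, 0, 0, 0, 1], [5.1, 7.8, 0, 0, 0, 0, 1], [6.3, 6.9, 0, 0, 0, 0, 1], [7.3, 5.8, 0, 0, 0, 0, 1], [8.1, 4.6, 0, 0, 0, 0, 1]]

```text
time_s: 16.9
ee_pos: [541.5, 65.1, 333.2]
orientation: [0.001, 0.741, -0.671, -0.004]
contact_force: [-3.0, 3.1, 7.8]
grip_width: 21.2
```

```bash
python3 chk.py|tail -4
```

```text
press [-56.4  24.4 333.2]
tip [-57.   24.7 265.2] tz [-0.008  0.004 -1.   ]
F press -2.7125906266987876 3.3881661270440357 7.793615268282546 21.225670704699773 16.9
r 59.5 phi 153.4  Ftan resist -1.82  Frad in -3.94
```

>>> jog_arm:
  steps:
    - [[8.7, 3.5, 0, 0, 0, 0, 1], [9.2, 2.0, 0, 0, 0, 0, 1], [9.3, 0.4, 0, 0, 0, 0, 1], [9.3, -1.0, 0, 0, 0, 0, 1], [9.0, -2.5, 0, 0, 0, 0, 1], [8.5, -3.9, 0, 0, 0, 0, 1], [7.8, -5.1, 0, 0, 0, 0, 1], [6.9, -6.3, 0, 0, 0, 0, 1], [5.8, -7.4, 0, 0, 0, 0, 1], [4.6, -8.1, 0, 0, 0, 0, 1]]

```text
time_s: 17.73
ee_pos: [578.4, -13.4, 333.3]
orientation: [0.003, 0.741, -0.672, -0.002]
contact_force: [-3.3, -2.3, 7.1]
grip_width: 20.8
```

```bash
python3 chk.py|tail -1
```

```text
r 60.1 phi -113.7  Ftan resist -2.46  Frad in -3.25
```

>>> jog_arm:
  steps:
    - [[3.3, -8.7, 0, 0, 0, 0, 1], [1.8, -9.2, 0, 0, 0, 0, 1], [0.4, -9.3, 0, 0, 0, 0, 1], [-1.0, -9.3, 0, 0, 0, 0, 1], [-2.5, -9.0, 0, 0, 0, 0, 1], [-3.9, -8.5, 0, 0, 0, 0, 1], [-5.1, -7.8, 0, 0, 0, 0, 1], [-6.3, -6.9, 0, 0, 0, 0, 1], [-7.4, -5.8, 0, 0, 0, 0, 1], [-8.1, -4.6, 0, 0, 0, 0, 1]]

```text
time_s: 18.57
ee_pos: [654.5, 25.0, 333.2]
orientation: [0.002, 0.741, -0.671, -0.003]
contact_force: [-4.2, -0.3, 7.7]
grip_width: 21.1
```

```bash
python3 chk.py|tail -1
```

```text
r 60.4 phi -23.7  Ftan resist -1.57  Frad in 3.89
```

>>> jog_arm:
  steps:
    - [[-8.7, -3.3, 0, 0, 0, 0, 1], [-9.2, -1.8, 0, 0, 0, 0, 1], [-9.3, -0.4, 0, 0, 0, 0, 1], [-9.3, 1.0, 0, 0, 0, 0, 1], [-9.0, 2.5, 0, 0, 0, 0, 1], [-8.5, 3.9, 0, 0, 0, 0, 1], [-7.8, 5.1, 0, 0, 0, 0, 1], [-6.9, 6.3, 0, 0, 0, 0, 1], [-3, 4, 0, 0, 0, 0, 1], [0, 0, 0, 0, 0, 0, 1]]

```text
time_s: 19.4
ee_pos: [629.2, 94.3, 333.2]
orientation: [0.003, 0.741, -0.671, -0.002]
contact_force: [-1.9, -2.5, 6.3]
grip_width: 21.2
```

```bash
python3 chk.py|tail -2
```

```text
F press -2.125855858202724 -2.3029852262083312 6.269461470838042 21.201671587288434 19.4
r 59.9 phi 51.9  Ftan resist 0.25  Frad in 3.12
```

>>> jog_arm:
  steps:
    - [[0, 0, 0, 0, 0, 0, -1], [0, 0, 0, 0, 0, 0, -1], [0, 0, 0, 0, 0, 0, -1], [0, 0, 0, 0, 0, 0, -1], [0, 0, 0, 0, 0, 0, -1], [0, 0, -15, 0, 0, 0, -1], [0, 0, -30, 0, 0, 0, -1], [0, 0, -35, 0, 0, 0, -1], [0, 0, -35, 0, 0, 0, -1], [0, 0, -35, 0, 0, 0, -1]]

```text
time_s: 20.23
ee_pos: [630.9, 93.2, 484.2]
orientation: [0.001, 0.741, -0.672, -0.001]
contact_force: [0.9, 0.6, 0.6]
grip_width: 85.2
```

>>> jog_arm:
  steps:
    - [[0, 20, 0, 0, 0, 0, -1], [0, 35, 0, 0, 0, 0, -1], [0, 35, 0, 0, 0, 0, -1], [0, 35, 0, 0, 0, 0, -1], [0, 35, 0, 0, 0, 0, -1], [0, 0, 0, 0, 0, 0, -1], [0, 0, 0, 0, 0, 0, -1]]

```text
time_s: 20.82
ee_pos: [470.6, 77.6, 483.9]
orientation: [0.0, 0.741, -0.672, -0.0]
contact_force: [0.6, 0.6, 0.7]
grip_width: 85.6
```

```bash
python3 chk.py
python3 - <<'E'
from h import *
S=imaging.get_image('side'); C=imaging.get_image('scene')
for n,d in(('side',S),('scene',C)):
    P=pts(d); h=cv2.cvtColor(d['img'],cv2.COLOR_RGB2HSV).astype(int); z=P[...,2]; q=P[...,:2]-O; X=q@ex; Y=q@ey
    b=(h[...,0]<22)&(h[...,1]>60)&(np.hypot(X,Y)<40)
    for lo,hi in((50,100),(105,118),(118,140)):
        k=b&(z>lo)&(z<hi)
        if k.sum()>3: print(n,lo,k.sum(),'X',np.percentile(X[k],[2,98]).round(1),'Y',np.percentile(Y[k],[2,98]).round(1),'z',np.percentile(z[k],[50,98]).round(1))
    w=(h[...,1]<50)&(h[...,2]>110)&(np.hypot(X,Y)<25)&(z>110)&(z<175)
    if w.sum()>3: print(n,'foot z',w.sum(),np.percentile(z[w],[2,10,50,98]).round(1))
cv2.imwrite('pics/end.png',cv2.resize(np.hstack([S['img'][120:290,220:400],C['img'][120:290,200:380]])[:,:,::-1],None,fx=2.2,fy=2.2,interpolation=2))
E
```

```text
[-0.05  -0.243  1.795  0.     1.59   1.423]
press [-125.7   43.8  483.9]
tip [-125.8   43.8  415.9] tz [-0.  0. -1.]
F press 0.6845096473135855 0.4892602794065591 0.6891688712398844 85.62032856495817 20.8167
r 130.9 phi 159.4  Ftan resist -0.70  Frad in 0.47
side 50 160 X [-21.9  -3.5] Y [-12.3  20.2] z [87.3 96. ]
side 105 4 X [-13.8 -12.3] Y [0.3 6.4] z [109.9 117.3]
scene 50 318 X [-16.8  21.4] Y [-18.1  19.5] z [88.2 97.6]
scene 105 43 X [-5.  12.6] Y [-6.6 10.2] z [113.  117.8]
scene 118 71 X [-9.  11.5] Y [-8.3 10.5] z [124.2 134.8]
scene foot z 36 [146.6 147.5 150.4 152.8]
```

View pics/end.png

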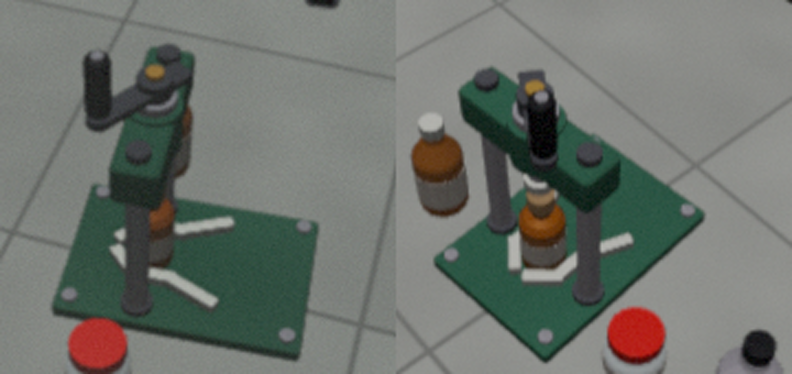

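The end view shows the bottle standing in the V at (543,235), the hand clear, the crank arm turned to the back left, and the vessels unmoved. I'll enlarge the stopper before and after to check it is home.

Run:
```python
import cv2,numpy as np
c=[cv2.resize(cv2.imread(f'pics/{n}.png')[150:290,490:600],None,fx=3.5,fy=3.5,interpolation=cv2.INTER_CUBIC) for n in('nest','end')]
cv2.imwrite('pics/cmp.png',np.hstack(c))
from h import *
d=imaging.get_image('scene');P=pts(d);h=cv2.cvtColor(d['img'],cv2.COLOR_RGB2HSV)
u=200+int(541/2.2)-180  # column through stopper
for v in range(196,222): print(v,*[f"{P[v,u+k,2]:.0f}:{h[v,u+k].tolist()}" for k in(0,2)])
```

```text
196 243:[120, 8, 33] 242:[98, 36, 28]
197 198:[83, 73, 28] 241:[101, 70, 29]
198 193:[75, 120, 34] 199:[80, 85, 36]
199 191:[74, 124, 39] 194:[78, 182, 35]
200 186:[72, 98, 39] 191:[75, 135, 34]
201 155:[73, 37, 48] 189:[79, 95, 43]
202 154:[120, 3, 74] 185:[64, 27, 76]
203 150:[38, 7, 147] 152:[42, 9, 141]
204 151:[40, 9, 169] 150:[38, 7, 154]
205 150:[30, 9, 137] 148:[30, 7, 117]
206 147:[10, 9, 82] 143:[40, 10, 76]
207 143:[35, 21, 72] 141:[19, 28, 72]
208 141:[13, 62, 95] 123:[14, 83, 105]
209 125:[16, 99, 124] 125:[16, 100, 133]
210 124:[16, 104, 137] 124:[17, 105, 138]
211 125:[16, 108, 137] 124:[16, 106, 140]
212 125:[15, 107, 129] 125:[16, 109, 124]
213 123:[16, 122, 98] 120:[16, 126, 87]
214 116:[14, 126, 69] 118:[15, 117, 70]
215 117:[15, 129, 65] 113:[16, 121, 61]
216 111:[14, 111, 62] 109:[15, 146, 61]
217 109:[12, 121, 63] 106:[14, 120, 64]
218 100:[14, 143, 59] 100:[13, 159, 61]
219 97:[13, 201, 80] 96:[14, 202, 96]
220 94:[14, 196, 122] 95:[15, 194, 126]
221 94:[14, 181, 144] 94:[14, 202, 139]
```

View pics/cmp.png

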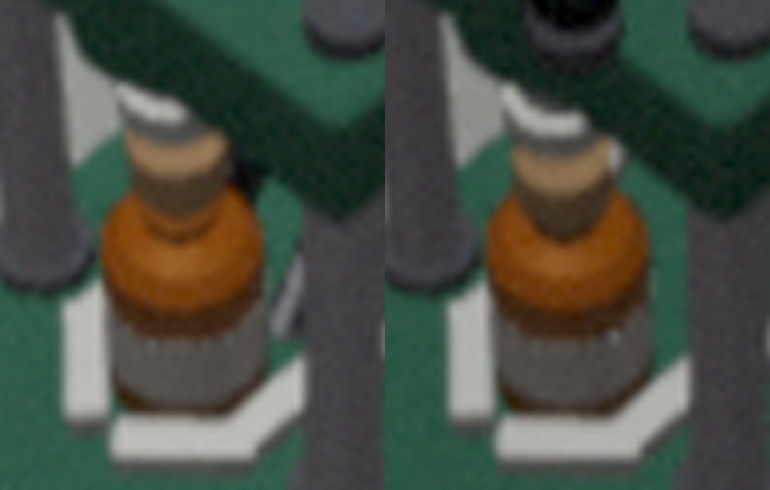

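The gap under the stopper head, visible at (180,215) on the left before winding, is shut on the right. The stopper top measures about 124 mm (130 mm before) and the foot's underside about 140 mm, so the ram is clear.

```bash
python3 -c "
from cell import r
print(r.job_done())"
```

```text
the job is handed in; nothing more can be done
None
```

I handed the job in at about 21 s on the robot's clock. The bottle is in the nest, the stopper looks fully home, and the ram is backed off. I have no verdict, because `r.job_done()` reports none.

- **Bottle:** I pushed it with the tilted, half-open fingers into the nest until it met the V stop, at about 10 N. Afterwards the images showed it upright and centred to within their 2 mm calibration.
- **Winding:** I took the crank by its black grip and wound it clockwise about 456° without letting go. I stopped at a settled pull of about 6.6 N, within the 5 to 8 N band, and held it for about 0.6 s.
- **Backing off:** I wound back about 338°, let go, lifted clear and moved the hand away.

**Last checks:**
- The gap under the stopper head is closed in the picture, and its top dropped from about 130 to 124 mm above the table.
- The ram's foot is at about 137 to 140 mm, against the 128 mm needed.
- The wrist force reads close to zero.
- The other vessels look unmoved; I did not measure them.

**What was uncertain:**
- The ram's force on the bottle could not be read directly. From the pull I estimate 100 to 130 N.
- My first estimate of the crank's axis was about 2 mm off, which showed as sideways forces of up to about 10 N on the grip; I corrected it while winding.
- Joint 3 once read 2.484 rad, just past its listed limit of 2.48 rad, before I moved it away.

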